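# Sweep the lemon halves under the cover and tidy the caddy

### The arm

A 6-joint arm with a two-finger parallel gripper is mounted at the origin on the work surface. World frame = base frame: x ahead of the robot, y to its left, z up, the work surface at z = 0. Lengths are in mm, angles in degrees, forces in N, time in s.
With the tool pointing down it reaches from about 300 to 850 mm from the base axis. Payload 4.2 kg.
Tool frame: the origin (TCP) lies between the finger pads; the fingertips stand ahead of it and the grasp point (between the pads) lies 3 mm ahead of it (nose_length is the z of the fingertips in the tool frame, in mm); z points along the fingers, y is the line along which they close (so a half turn about z gives the same grasp; the last joint's range is limited). The gripper opens to 91 mm and grips with 3 to 60 N. Pads are 32 mm wide; open, the fingers measure 118 mm over their backs; the gripper's body (76 mm by 178 mm) begins 60 mm behind the grasp point.
Start: joints at [-65.031, 18.312, 89.639, -0, 72.044, -1.146], TCP at [253.109, -516.311, 235.976] pointing down, gripper open.
Joint ranges: [-177.97, 177.97], [-48.28, 115.42], [12.27, 149.76], [-77.06, 257.06], [2.81, 150.46], [-146.56, 146.56]. Speed limits (degrees/s): [147.25, 147.25, 180, 180, 180, 180].

### API

Orientations are given as [roll, pitch, yaw] about the fixed x, y, z axes, in that order (R = Rz(yaw) Ry(pitch) Rx(roll)).
In Python, from workcell import state, grab_frame, camera_params, job_done, nose_length gives the robot as it stands.
- The arm moves only by the tool step_arm, never from a script. Its argument "plan" is a list that holds one entry, the list of rows, each a list of 5 numbers: the shift along the tool's x, y, z in cm, then the turn about the tool's z in rad, then the opening, from 0 (shut) to 1 (fully open). In form: [[[x, y, z, turn, gripper], ...]]. A call has 1 to 20 rows; each row is the pose to reach, as a shift and turn from the pose commanded when the call began, along the tool's axes at that moment; what a row does not reach only later rows make up. A row lasts 1/8 s, in which the tool goes at most 62.5 mm and 10.7 degrees, less where a joint would pass 70% of its speed; a pose out of reach is approached as far as the arm can. A call with a gripper value outside its range is refused whole. The fingers move at their own pace and stop on an object; "newtons" is the grip in N (left out, the last holds). Time passes only in rows, so rows that repeat a pose let the fingers close. It gives the time, the measured TCP pose, the force, the opening and the grip force at its end, in the units of the state.
- state(): the state, without advancing time (a new reading comes with each control period).
- grab_frame(name): name is "scene" or "top" or "wrist"; returns the picture (480x640x3 uint8, blue, green, red); there is no depth.
- camera_params(name): a dict with "camera_matrix" (3x3 intrinsics, pixels), "R" (3x3) and "t" (3): a world point X has camera coordinates R X + t; the wrist camera has in their place "mount" (4x4, takes a point from camera to tool coordinates, whose origin is the TCP and whose axes are the flange's). Camera axes: x right, y down, z forward; pixel columns grow to the right and rows downward; lengths in mm; the calibration is good to about 2 mm. A picture is of the moment at which its call begins: read the wrist's pose just before it. camera_params takes no time and is no camera call.
- job_done(): hands the job in; it is judged then, once.
The state is a dict: "time_s": time; "qpos": joint angles; "qvel": joint speeds; "effort": joint torques, N m; "ee_pos": TCP position; "ee_rot": TCP orientation; "force": force on the tool from outside, world axes, zero at the start; "torque": the same for the moment, N m; "gripper_width": finger opening in mm; "gripper_force": force on a finger pad.
Only numpy, scipy, OpenCV 4.12 (cv2) and the standard library are available. Lean on these libraries where they do the work, as an engineer would, in place of code of your own. Each camera call takes 0.05 s, during which the arm holds its last target. There are 200 camera calls.

### The job

Lift the two tall tins in the wooden caddy out and aside, take out the wooden board scraper that stands behind them, and with the scraper push all the lemon halves off the green cutting board together onto the marble slab, never touching the fruit with the gripper's fingers. Put the scraper back in its place at the back of the caddy and then both tins upright side by side in front of it as they were, and set the clear cover over all the halves, flat and square on the middle of the slab. Leave the mug, pepper mill and bowl alone.

Things in the scene. Friction and masses are not known exactly. Their poses are not given: they have to be found in the camera images.
- station: Fixed green cutting board and marble slab butted together, one flat top 18 mm above the table, no rim. Origin on the table under the middle of the seam; x points from board to slab (away from the robot), y along the seam, z up. Board from x = -165 mm to 0, slab from 0 to +170 mm (middle at +85 mm), both y = -140 to +140 mm.
- half0_c (a point): Lemon half, cut side down: yellow dome 56 mm in diameter, 28 mm high, 50 g; the point is its centre, half-way up (14 mm above what it lies on). Two to four of the four halves are present; absent ones give None. At the start they lie on the green board.
- half1_c (a point): Lemon half, cut side down: yellow dome 56 mm in diameter, 28 mm high, 50 g; the point is its centre, half-way up (14 mm above what it lies on). Two to four of the four halves are present; absent ones give None. At the start they lie on the green board.
- half2_c (a point): Lemon half, cut side down: yellow dome 56 mm in diameter, 28 mm high, 50 g; the point is its centre, half-way up (14 mm above what it lies on). Two to four of the four halves are present; absent ones give None. At the start they lie on the green board.
- half3_c (a point): Lemon half, cut side down: yellow dome 56 mm in diameter, 28 mm high, 50 g; the point is its centre, half-way up (14 mm above what it lies on). Two to four of the four halves are present; absent ones give None. At the start they lie on the green board.
- caddy: Fixed wooden caddy, 222 (x) by 130 mm (y), floor 8 mm thick; thin walls 36 mm high at the back (+y, inner face y = 59 mm) and both ends (x = +-105 mm); open at the front (-y), free table there. Origin on the table under its middle, z up. On the floor, long sides along x: scraper's place x = 0, y = 32 mm; tins' places in front, x = +-47 mm, y = -18 mm.
- scraper_c (a point): Loose wooden scraper, 0.28 kg: straight bar 190 mm long (its x), 28 mm thick (y), 36 mm high, steel strip along its foot; on its middle a grip 110 mm long, 20 mm thick (y), 36 mm high; 72 mm high in all. The point is its centre, 36 mm above its underside; z up as it stands. Starts at the back of the caddy, about 8 mm behind the tins.
- tin0_c (a point): One of two alike loose tall tins, brown and cream with a steel lid, 80 mm (its x) by 56 mm (y), 130 mm high, 0.3 to 0.56 kg. The point is its centre, half-way up (65 mm above its underside); z up. Starts on the caddy's floor in front of the scraper, beside the other tin; either tin may go back to either of the two places.
- tin1_c (a point): One of two alike loose tall tins, brown and cream with a steel lid, 80 mm (its x) by 56 mm (y), 130 mm high, 0.3 to 0.56 kg. The point is its centre, half-way up (65 mm above its underside); z up. Starts on the caddy's floor in front of the scraper, beside the other tin; either tin may go back to either of the two places.
- cover_c (a point): Loose clear food cover, white edges, open below, 128 (its x) by 250 mm (y), 50 mm high, walls 4 mm (inside 120 by 242 by 46 mm); on top a wooden bar handle 20 mm thick (x), 70 mm long (y), 27 mm high; 0.35 kg. The point is on its vertical axis 38 mm above its lower edge; z up. Starts on the table at the -y side, long side roughly along world x.
- mug: Bystander: white mug, 80 mm wide, 90 mm high, beside the slab; origin under its middle.
- mill: Bystander: dark wooden pepper mill, 54 mm wide, 155 mm high, beyond the caddy; origin under its middle.
- bowl: Bystander: small blue bowl, 100 mm wide, 45 mm high, beside the slab; origin under its middle.
There are look-alikes about, which are no part of the job. What is shaped like the part that bears half2_c but turquoise is not meant. There is more than one size of the part that bears scraper_c; the job needs the smaller.

How it is judged:
By the outcome, as a careful person would: the job done as asked, in the order asked, and still so for the second after the job is handed in, with the robot touching nothing.
Of half0, half1, half2, half3 only 2 to 4 are there at a start; the rules pass over those that are not, and their reading is None.
At some moment in a run one of half0, half1, half2, half3, cover may be knocked a few centimetres aside while the robot is not near it.
Once in a run the grip may slacken for a moment while it holds something.
It also fails if it takes over 210 s, if anything falls off the work surface, if the arm or the gripper's body presses on something with over 40 N, if the wrist force passes 120 N, or if a joint passes its speed limit or range.

## Working session

There is one attempt and no reset: what is moved stays moved. The work goes in short steps, Python scripts to look and compute and a tool call to move; the robot and the scene stay as the last step left them, time stands still between calls to the robot, and variables do not carry over. Pictures are saved under pics/ and viewed, at most 14 in all, crops included, and the job is handed in when it is done.

Besides the shell and the picture viewer there is one more tool, called after "Emit:" in YAML: its name, and indented under it one key for each argument. step_arm: Moves the arm, as the interface text tells. Its arguments: {"type":"object","properties":{"plan":{"type":"array","items":{"type":"array","items":{"type":"array","items":{"type":"number"}}}},"newtons":{"type":"number"}},"required":["plan"]}

```bash
mkdir -p pics; ls; python3 - <<'E'
from workcell import *
import cv2,json
s=state();print(s['time_s'],s['ee_pos'],s['ee_rot'],s['gripper_width'],nose_length if not callable(nose_length) else nose_length())
for n in ['scene','top']:
    cv2.imwrite(f'pics/{n}0.png',grab_frame(n)); print({k:v.tolist() if hasattr(v,'tolist') else v for k,v in camera_params(n).items()})
print(camera_params('wrist'))
E
```

```text
pics
0.0 [ 252.9016163  -515.86879068  235.12513223] [-1.79897784e+02 -1.48542637e-03  2.61167095e+01] 91.20908913867228 22.0
{'camera_matrix': [[552.7753717482364, 0.0, 314.44206251539896], [0.0, 552.7753717482364, 235.08239055281777], [0.0, 0.0, 1.0]], 'R': [[0.692363012425977, 0.721207041494041, -0.022223013383415337], [0.37863553139782563, -0.3893653384749795, -0.8396605073226625], [-0.6142219414735305, 0.5729354557833521, -0.5426567700847468]], 't': [-487.1758811612095, -94.09024632048833, 1883.4910997711436]}
{'camera_matrix': [[438.87380661545615, 0.0, 324.9912396208456], [0.0, 438.87380661545615, 238.71941880296092], [0.0, 0.0, 1.0]], 'R': [[0.02335005437685769, -0.9997229831392483, 0.0029549862536662704], [-0.9819021757343348, -0.023489296358113608, -0.18792650224164806], [0.1879438539797916, 0.0014865866144551762, -0.9821786486232842]], 't': [125.94283881104126, 570.3393399968662, 1004.2853599647807]}
{'camera_matrix': array([[410.16963692,   0.        , 322.67626427],
       [  0.        , 410.16963692, 246.63709048],
       [  0.        ,   0.        ,   1.        ]]), 'mount': array([[ 4.43956677e-04, -9.69650329e-01, -2.44495484e-01,
         6.89232527e+01],
       [ 9.99998876e-01,  8.04208731e-05,  1.49686222e-03,
         3.70149993e-01],
       [-1.43177040e-03, -2.44495874e-01,  9.69649276e-01,
        -1.49007651e+02],
       [ 0.00000000e+00,  0.00000000e+00,  0.00000000e+00,
         1.00000000e+00]])}
```

View pics/scene0.png

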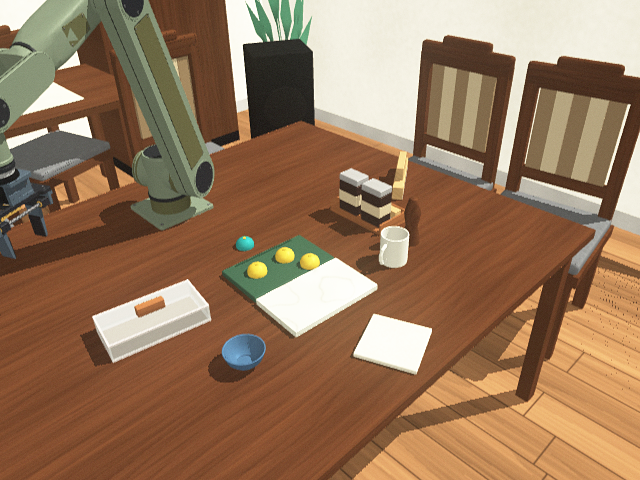

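View pics/top0.png

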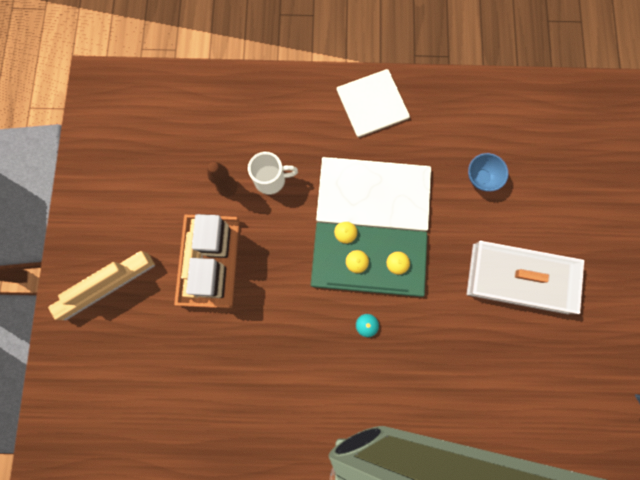

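Three yellow halves sit on the board: top view px (345,232), (357,262), (398,263). The turquoise decoy is at (367,326). The caddy is at (208,262) with its back to the left (+y), and the big decoy scraper is at (100,287). The cover is at (526,278), the bowl at (488,172), the mug at (267,172) and the mill at (222,180). Next I'll measure them.

```bash
cat > h.py <<'E'
import numpy as np,cv2
from workcell import *
from scipy.spatial.transform import Rotation as Ro
def cam(n,s=None):
    p=camera_params(n);K=p['camera_matrix']
    if n!='wrist': R=np.array(p['R']);return K,R,np.array(p['t'])
    s=s or state();T=np.eye(4);T[:3,:3]=Ro.from_euler('xyz',s['ee_rot'],degrees=True).as_matrix();T[:3,3]=s['ee_pos']
    M=np.linalg.inv(T@p['mount']);return K,M[:3,:3],M[:3,3]
def ray(c,uv,z):
    K,R,t=c;uv=np.atleast_2d(uv).astype(float)
    d=np.c_[uv,np.ones(len(uv))]@np.linalg.inv(K).T@R; o=-R.T@t
    return (o+d*((z-o[2])/d[:,2])[:,None])[:,:2]
def proj(c,X):
    K,R,t=c;q=(np.atleast_2d(X)@R.T+t)@K.T;return q[:,:2]/q[:,2:]
def blobs(m,amin=60):
    m=m.astype(np.uint8)*255
    cs,_=cv2.findContours(m,cv2.RETR_EXTERNAL,cv2.CHAIN_APPROX_NONE)
    return sorted([c for c in cs if cv2.contourArea(c)>amin],key=cv2.contourArea,reverse=True)
def rect(c,cn,z):  # rect of contour cast to plane z
    w=ray(c,cn.reshape(-1,2),z).astype(np.float32);return cv2.minAreaRect(w)
def hsv(im): return cv2.cvtColor(im,cv2.COLOR_BGR2HSV)
def look(n):
    s=state();im=grab_frame(n);return im,cam(n,s)
def go(x,y,z,ang):
    """row to reach world TCP (x,y,z), tool yaw(ang deg): prints cm shift,turn"""
    s=state();R=Ro.from_euler('xyz',s['ee_rot'],degrees=True).as_matrix()
    d=R.T@(np.array([x,y,z])-s['ee_pos'])/10
    yaw=s['ee_rot'][2]; dt=(yaw-ang+90)%180-90
    print('to',(x,y,z,ang),'row',d.round(2),'turn',np.radians(dt).round(3),'or',np.radians(yaw-ang).round(3))
E
python3 - <<'E'
from h import *
c=cam('top');im=cv2.imread('pics/top0.png');h=hsv(im);H,S,V=[h[...,i].astype(int) for i in range(3)]
for nm,m,z in [('yellow',(H>22)&(H<32)&(S>150)&(V>150),28),('green',(H>60)&(H<85)&(S>80)&(V<130),18),('turq',(H>82)&(H<95)&(S>120),14),('white',(S<45)&(V>175),18),('blue',(H>98)&(H<118)&(S>110),40)]:
    for b in blobs(m,40)[:7]:
        print(nm,cv2.contourArea(b),cv2.boundingRect(b),[np.round(v,1) for v in rect(c,b,z)])
big=cv2.resize(im[195:330,160:260],None,fx=5.5,fy=4.4,interpolation=cv2.INTER_CUBIC)
cv2.imwrite('pics/cad.png',cv2.resize(im[200:320,165:255],(600,600*120//90)[:2],interpolation=cv2.INTER_CUBIC)[:600] if 0 else cv2.resize(im[205:315,165:275],(600,600),interpolation=cv2.INTER_CUBIC))
E
```

```text
yellow 317.0 (387, 252, 22, 21) [array([518.5, -38.1]), array([48., 53.]), np.float64(45.5)]
yellow 309.0 (346, 250, 21, 22) [array([521. ,  63.5]), array([46.7, 54.3]), np.float64(46.1)]
yellow 269.0 (335, 223, 21, 19) [array([590.4,  90.2]), array([45.6, 49.8]), np.float64(1.4)]
green 533.5 (384, 230, 42, 46) [array([545.8, -57.9]), array([103.3, 107.7]), np.float64(86.5)]
green 375.0 (320, 282, 102, 14) [array([454. ,  25.3]), array([247.1,  14.8]), np.float64(86.6)]
green 43.5 (346, 227, 17, 19) [array([579.3,  61.6]), array([21.4, 60.6]), np.float64(57.7)]
turq 360.5 (356, 314, 23, 23) [array([364.8,  32.6]), array([51.9, 51.3]), np.float64(45.5)]
white 6871.5 (317, 157, 114, 73) [array([695.7,  18. ]), array([280.5, 170.1]), np.float64(86.3)]
white 5970.0 (467, 241, 117, 73) [array([ 492. , -355.4]), array([275.2, 137.1]), np.float64(81.0)]
white 2826.0 (337, 70, 72, 66) [array([946.6,  22. ]), array([149.6, 150.1]), np.float64(22.8)]
white 1005.0 (248, 152, 49, 41) [array([752.2, 288.6]), array([106.2, 105.8]), np.float64(43.4)]
white 835.0 (186, 258, 28, 37) [array([473.7, 444. ]), array([60.7, 89.2]), np.float64(88.7)]
white 781.0 (192, 215, 27, 35) [array([585. , 439.7]), array([60.9, 87.9]), np.float64(88.4)]
blue 1000.0 (470, 155, 37, 35) [array([ 751.1, -267. ]), array([89.8, 92.1]), np.float64(1.4)]
```

View pics/cad.png

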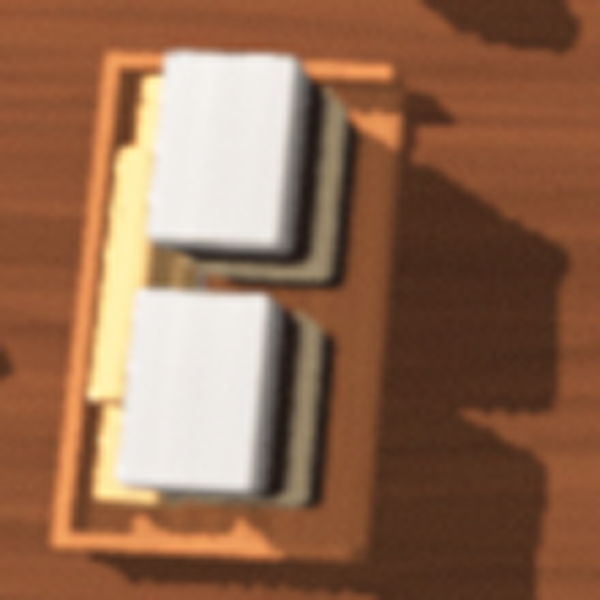

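The crop shows the two lids at crop px (228,150) and (200,390), with the scraper behind them at x≈120 and the caddy's back wall at the left. Next I'll work out the caddy pose and move the arm above it.

```bash
python3 - <<'E'
from h import *
c=cam('top');im=cv2.imread('pics/top0.png');h=hsv(im);H,S,V=[h[...,i].astype(int) for i in range(3)]
for b in blobs((S<45)&(V>175))[4:6]: print('lid',[np.round(v,1) for v in rect(c,b,138)])
for uv,n in zip([(107,52),(52,547),(395,65),(362,555)],'ABCD'): print(n,ray(c,np.array(uv)/5.4545+[165,205],36).round(1))
print('decoy',ray(c,[(150,258)],36), 'mill',ray(c,[(222,185)],80))
go(500,350,300,177)
E
```

```text
lid [array([462. , 409.8]), array([54. , 79.2]), np.float64(88.7)]
lid [array([560.9, 406. ]), array([54.1, 78.1]), np.float64(88.4)]
A [[623.3 488.4]]
B [[400.7 493.8]]
C [[620.4 357.3]]
D [[400.5 358.4]]
decoy [[512.7857083 563.2782998]] mill [[687.79392257 390.05674846]]
to (500, 350, 300, 177) row [ 60.3  -66.89  -6.38] turn 0.508 or -2.633
```

Emit:
step_arm:
  plan:
    - [[30,-33,-6,-1.3,1],[30,-33,-6,-1.3,1],[30,-33,-6,-1.3,1],[30,-33,-6,-1.3,1],[30,-33,-6,-1.3,1],[60,-67,-6,-2.63,1],[60,-67,-6,-2.63,1],[60,-67,-6,-2.63,1],[60,-67,-6,-2.63,1],[60,-67,-6,-2.63,1],[60,-67,-6,-2.63,1],[60,-67,-6,-2.63,1],[60,-67,-6,-2.63,1],[60,-67,-6,-2.63,1],[60,-67,-6,-2.63,1],[60,-67,-6,-2.63,1],[60,-67,-6,-2.63,1],[60,-67,-6,-2.63,1]]
  newtons: 30

```text
time_s: 2.35
ee_pos: [496.7, 348.1, 296.2]
ee_rot: [-180.0, 0.0, 176.7]
force: [-0.5, 0.3, 0.3]
gripper_width: 91.2
gripper_force: 0.0
```

```bash
python3 - <<'E'
from h import *
s=state();print(s['time_s'],s['ee_pos'],s['ee_rot'])
im,c=look('wrist');cv2.imwrite('pics/w1.png',im);h=hsv(im);H,S,V=[h[...,i].astype(int) for i in range(3)]
for b in blobs((S<45)&(V>150),1500): print(cv2.boundingRect(b),[np.round(v,1) for v in rect(c,b,138)])
E
```

```text
2.35 [496.73318906 348.07143415 296.20127223] [-1.79976951e+02  2.12208412e-03  1.76727756e+02]
(365, 127, 75, 110) [array([461.1, 408.2]), array([54.5, 79.7]), np.float64(88.6)]
(364, 258, 70, 59) [array([543.5, 404.7]), array([53.9, 48.6]), np.float64(88.2)]
(249, 370, 67, 40) [array([629.2, 305. ]), array([56.8, 37.4]), np.float64(86.8)]
```

View pics/w1.png

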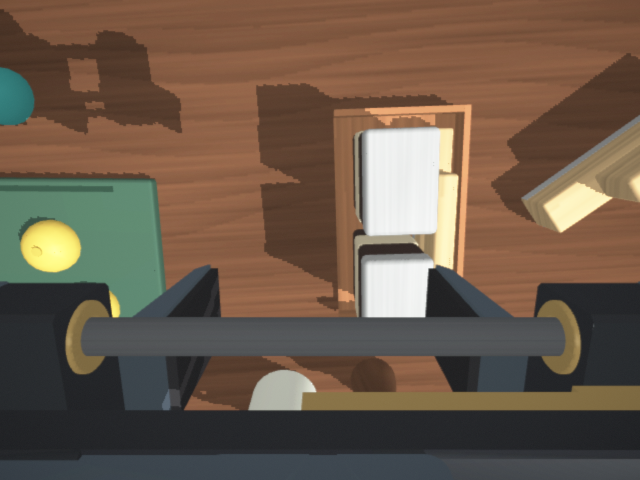

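The wrist view shows the near lid at px (400,182), the far lid at (397,290), the scraper behind them at (447,220), and clear front and back access. Next I'll grasp the near tin.

```bash
python3 - <<'E'
from h import *
go(461.5,409,200,178.3);go(461.5,409,118,178.3)
E
```

```text
to (461.5, 409, 200, 178.3) row [3.88 5.87 9.63] turn -0.027 or -0.027
to (461.5, 409, 118, 178.3) row [ 3.88  5.87 17.83] turn -0.027 or -0.027
```

Emit:
step_arm:
  plan:
    - [[2,3,5,-0.027,1],[3.9,5.9,9.6,-0.027,1],[3.9,5.9,12,-0.027,1],[3.9,5.9,14,-0.027,1],[3.9,5.9,16,-0.027,1],[3.9,5.9,17.8,-0.027,1],[3.9,5.9,17.8,-0.027,1],[3.9,5.9,17.8,-0.027,0.3],[3.9,5.9,17.8,-0.027,0.3],[3.9,5.9,17.8,-0.027,0.3],[3.9,5.9,17.8,-0.027,0.3],[3.9,5.9,17.8,-0.027,0.3],[3.9,5.9,17.8,-0.027,0.3]]
  newtons: 35

```text
time_s: 4.03
ee_pos: [461.4, 410.2, 118.3]
ee_rot: [-180.0, 0.0, 178.4]
force: [0.5, -2.8, 4.4]
gripper_width: 55.9
gripper_force: 34.9
```

Emit:
step_arm:
  plan:
    - [[0,0,-0.8,0,0.3],[0,0,-1.5,0,0.3],[0,-2,-1.5,0,0.3],[0,-5,-1.5,0,0.3],[0,-8,-1.5,0,0.3],[0,-11,-1.5,0,0.3],[2,-12.5,-1.5,0,0.3],[5,-13,-1.5,0,0.3],[8,-13,-1.2,0,0.3],[11,-13,-0.8,0,0.3],[12,-13,-0.3,0,0.3],[12,-13,0.2,0,0.3],[12,-13,0.5,0,0.3],[12,-13,0.8,0,0.3],[12,-13,0.8,0,0.3]]

```text
time_s: 5.9
ee_pos: [338.6, 284.0, 110.1]
ee_rot: [-180.0, 0.1, 178.3]
force: [0.8, -1.6, -1.4]
gripper_width: 55.8
gripper_force: 35.0
```

Emit:
step_arm:
  plan:
    - [[0,0,0.1,0,0.6],[0,0,0.1,0,1],[0,0,0.1,0,1],[0,0,0,0,1],[0,0,-3,0,1],[0,0,-6,0,1],[0,0,-9,0,1],[-4,3,-10,0,1],[-9,6,-10,0,1],[-14,8.5,-10,0,1],[-18,10,-10,0,1]]

```text
time_s: 7.28
ee_pos: [522.2, 379.9, 209.4]
ee_rot: [180.0, 0.0, 178.4]
force: [-0.1, -0.1, 0.2]
gripper_width: 91.1
gripper_force: 0.0
```

```bash
python3 - <<'E'
from h import *
s=state();print(s['time_s'],s['ee_pos'],s['force'],s['gripper_width'])
im,c=look('wrist');h=hsv(im);H,S,V=[h[...,i].astype(int) for i in range(3)]
for b in blobs((S<45)&(V>150),900): print(cv2.boundingRect(b),[np.round(v,1) for v in rect(c,b,138)],[np.round(v,1) for v in rect(c,b,130)])
c=cam('top');im=grab_frame('top');cv2.imwrite('pics/t2.png',im);h=hsv(im);H,S,V=[h[...,i].astype(int) for i in range(3)]
for b in blobs((S<45)&(V>150),400): print('top',cv2.boundingRect(b),[np.round(v,1) for v in rect(c,b,138)])
go(560.5,405.7,200,178.3);go(560.5,405.7,118,178.3)
E
```

```text
7.275 [522.19074498 379.9401823  209.43271236] [-0.11232399 -0.09309205  0.16941239] 91.07023529286481
(320, 262, 98, 55) [array([535.7, 405. ]), array([54.8, 32.6]), np.float64(88.4)] [array([538.7, 405.9]), array([56.8, 33.7]), np.float64(88.4)]
(321, 356, 92, 32) [array([588. , 403.9]), array([54.3, 20.8]), np.float64(88.4)] [array([592.8, 404.7]), array([56.3, 21.6]), np.float64(88.4)]
top (159, 279, 189, 201) [array([213.8, 316.2]), array([499.6, 245.5]), np.float64(30.8)]
top (317, 158, 114, 73) [array([658.8,  31.3]), array([248.9, 151.4]), np.float64(86.2)]
top (467, 241, 117, 73) [array([ 477.3, -300.4]), array([244.1, 122.1]), np.float64(80.6)]
top (0, 125, 58, 88) [array([695.4, 821.1]), array([209.9, 132. ]), np.float64(7.1)]
top (337, 70, 72, 66) [array([882.2,  34.9]), array([132.6, 133.2]), np.float64(22.8)]
top (102, 161, 65, 56) [array([654.5, 575.9]), array([ 76.2, 135. ]), np.float64(34.0)]
top (144, 155, 78, 149) [array([562.2, 515.5]), array([315.4, 165.6]), np.float64(32.7)]
top (346, 440, 79, 33) [array([107.8,   7.8]), array([159.2,  56.8]), np.float64(88.5)]
top (248, 152, 49, 42) [array([706.6, 272.3]), array([97. , 91.9]), np.float64(48.1)]
top (93, 191, 60, 125) [array([510.1, 588.2]), array([312.7,  14.7]), np.float64(29.4)]
top (159, 152, 70, 116) [array([613.3, 438.8]), array([311.4,  12. ]), np.float64(32.8)]
top (0, 328, 29, 35) [array([307.4, 793.1]), array([90.9, 33.5]), np.float64(60.5)]
top (88, 195, 59, 125) [array([500.6, 601. ]), array([312.1,  14.4]), np.float64(29.6)]
to (560.5, 405.7, 200, 178.3) row [-3.57  2.68  0.86] turn -0.0 or -0.0
to (560.5, 405.7, 118, 178.3) row [-3.56  2.68  9.06] turn -0.0 or -0.0
```

Emit:
step_arm:
  plan:
    - [[-2,1.5,0,0,1],[-3.6,2.7,1,0,1],[-3.6,2.7,3,0,1],[-3.6,2.7,5,0,1],[-3.6,2.7,7,0,1],[-3.6,2.7,9.1,0,1],[-3.6,2.7,9.1,0,0.3],[-3.6,2.7,9.1,0,0.3],[-3.6,2.7,9.1,0,0.3],[-3.6,2.7,9.1,0,0.3],[-3.6,2.7,9.1,0,0.3],[-3.6,2.7,9.1,0,0.3]]

```text
time_s: 8.88
ee_pos: [557.5, 405.0, 119.9]
ee_rot: [179.9, 0.1, 178.4]
force: [-0.3, 0.4, 5.0]
gripper_width: 55.9
gripper_force: 35.0
```

Emit:
step_arm:
  plan:
    - [[0,0,-0.8,0,0.3],[0,0,-1.5,0,0.3],[0,-2,-1.5,0,0.3],[0,-5,-1.5,0,0.3],[0,-8,-1.5,0,0.3],[0,-11,-1.5,0,0.3],[1,-13.3,-1.5,0,0.3],[4,-13.5,-2,0,0.3],[7,-13.7,-2.2,0,0.3],[10,-14,-2.2,0,0.3],[12.5,-16,-2.2,0,0.3],[15,-18.5,-2.2,0,0.3],[17.5,-21,-2,0,0.3],[20,-23.5,-1.2,0,0.3],[21.3,-24.7,-0.5,0,0.3],[21.3,-24.7,0.2,0,0.3],[21.3,-24.7,0.6,0,0.3],[21.3,-24.7,0.8,0,0.3],[21.3,-24.7,0.9,0,0.3]]

```text
time_s: 11.25
ee_pos: [338.1, 164.3, 111.8]
ee_rot: [-180.0, 0.0, 178.4]
force: [-7.4, -3.9, 25.5]
gripper_width: 55.7
gripper_force: 35.0
```

Emit:
step_arm:
  plan:
    - [[0,0,-0.15,0,0.6],[0,0,-0.15,0,1],[0,0,-0.15,0,1],[0,0,-1,0,1],[0,0,-5,0,1],[0,0,-10,0,1],[-4,6,-14,0,1],[-8,12,-14,0,1],[-12,18,-14,0,1],[-14,23,-14,0,1],[-14,28.5,-14,0,1],[-14,28.5,-14,0,1]]

```text
time_s: 12.75
ee_pos: [485.6, 448.2, 249.2]
ee_rot: [180.0, -0.0, 178.5]
force: [-0.2, -0.4, 0.2]
gripper_width: 91.8
gripper_force: 0.0
```

```bash
python3 - <<'E'
from h import *
s=state();print(s['time_s'],s['ee_pos'],s['force'],s['gripper_width'])
im,c=look('wrist');cv2.imwrite('pics/w3.png',im)
im=grab_frame('scene');cv2.imwrite('pics/s3.png',im)
E
```

```text
12.75 [485.60541538 448.2007949  249.20813134] [-0.21480143 -0.4252479   0.24683617] 91.75986684043636
```

View pics/w3.png

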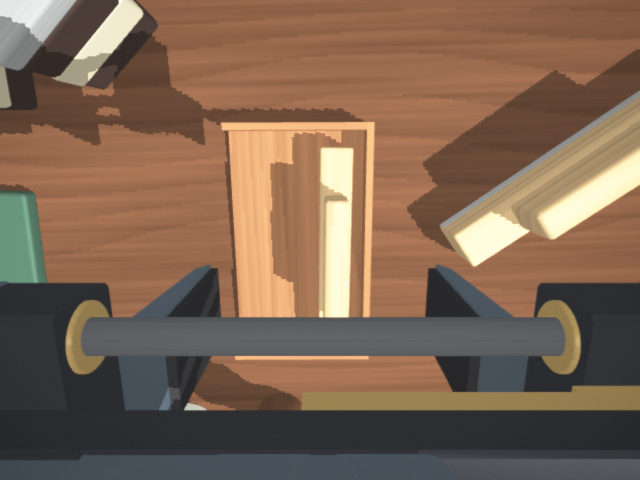

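The scraper is clear: its bar spans px x 320–353 with its near end at y=148, and its grip spans x 325–350. One tin at top left looks turned, so I'll check it in the scene view.

```bash
python3 - <<'E'
from h import *
im=cv2.imread('pics/s3.png');cv2.imwrite('pics/s3c.png',cv2.resize(im[120:360,60:440],(760,480),interpolation=cv2.INTER_CUBIC))
c=cam('wrist')
print('bar near-end corners z44',ray(c,[(320,149),(353,149),(320,200)],44))
print('grip top z80',ray(c,[(325,200),(348,200),(325,310),(349,310)],80))
print('rim',ray(c,[(222,124),(375,124)],36), ray(c,[(366,357)],36))
E
```

```text
bar near-end corners z44 [[422.02973418 445.69568237]
 [422.75573653 473.41693005]
 [464.98330532 444.50143041]]
grip top z80 [[460.24929042 448.80027399]
 [460.71485304 466.6870099 ]
 [552.05714282 446.5215005 ]
 [552.56947406 466.49905755]]
rim [[399.35827531 363.19090993]
 [402.76168377 492.77110875]] [[620.96325316 485.06738144]]
```

View pics/s3c.png

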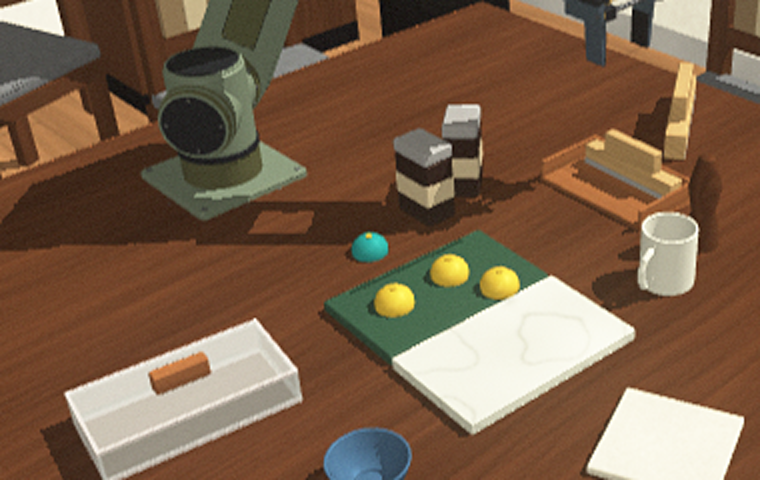

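Both tins stand upright. My finger brushed the first one and turned it, so I'll re-measure it before regrasping. Next I'll grasp the scraper by its grip.

```bash
python3 - <<'E'
from h import *
go(515,457.2,110,178);go(515,457.2,68,178)
E
```

```text
to (515, 457.2, 110, 178) row [-2.94  1.11 13.93] turn 0.008 or 0.008
to (515, 457.2, 68, 178) row [-2.95  1.11 18.13] turn 0.008 or 0.008
```

Emit:
step_arm:
  plan:
    - [[-2.9,1.1,4,0.008,1],[-2.9,1.1,8,0.008,1],[-2.9,1.1,12,0.008,1],[-2.9,1.1,14,0.008,1],[-2.9,1.1,16,0.008,1],[-2.9,1.1,18,0.008,1],[-2.9,1.1,18.1,0.008,1],[-2.9,1.1,18.1,0.008,0],[-2.9,1.1,18.1,0.008,0],[-2.9,1.1,18.1,0.008,0],[-2.9,1.1,18.1,0.008,0],[-2.9,1.1,18.1,0.008,0],[-2.9,1.1,18.1,0.008,0],[-2.9,1.1,18.1,0.008,0],[-2.9,1.1,18.1,0.008,0]]
  newtons: 45

```text
time_s: 14.72
ee_pos: [514.8, 455.4, 69.1]
ee_rot: [180.0, 0.0, 177.9]
force: [0.3, 2.2, -0.1]
gripper_width: 19.8
gripper_force: 45.0
```

Emit:
step_arm:
  plan:
    - [[0,0,-0.8,0,0],[0,0,-1.5,0,0],[0,-2.5,-1.5,0,0],[0,-5.5,-1.5,0,0],[-1,-8.5,-1.5,0,0],[-2,-11.5,-2.5,0,0],[-2,-13,-3.5,0,0],[-2,-13,-4,0,0]]

```text
time_s: 15.72
ee_pos: [530.4, 323.8, 110.2]
ee_rot: [180.0, 0.1, 177.8]
force: [0.8, 0.1, -2.2]
gripper_width: 20.5
gripper_force: 45.0
```

```bash
python3 - <<'E'
from h import *
s=state();print(s['time_s'],s['ee_pos'],s['ee_rot'],s['gripper_width'],s['gripper_force'])
im,c=look('wrist');cv2.imwrite('pics/w4.png',im)
im,c=look('top');h=hsv(im);H,S,V=[h[...,i].astype(int) for i in range(3)];cv2.imwrite('pics/t4.png',im)
for b in blobs((H>22)&(H<32)&(S>150)&(V>150),40): print('yel',cv2.boundingRect(b),[np.round(v,1) for v in rect(c,b,28)])
for b in blobs((S<45)&(V>140),200): print('top',cv2.boundingRect(b),[np.round(v,1) for v in rect(c,b,130)])
a=np.hstack([im[100:440,150:450],cv2.resize(cv2.imread('pics/w4.png'),(453,340))]);cv2.imwrite('pics/m4.png',a)
E
```

```text
15.725 [530.37769569 323.84909779 110.18996608] [1.79951348e+02 9.50508891e-02 1.77805851e+02] 20.52495081392215 44.96324300765991
yel (387, 252, 22, 20) [array([519.7, -39.4]), array([46.9, 52. ]), np.float64(1.4)]
yel (346, 250, 21, 22) [array([520.,  64.]), array([45.8, 54.3]), np.float64(64.2)]
yel (335, 222, 20, 20) [array([592.1,  92. ]), array([44.7, 49.5]), np.float64(15.7)]
top (165, 205, 212, 275) [array([345.3, 261.6]), array([660.6, 320. ]), np.float64(15.6)]
top (317, 158, 114, 73) [array([661.2,  30.4]), array([251. , 152.8]), np.float64(86.2)]
top (467, 241, 117, 73) [array([ 478., -304.]), array([246.1, 123.5]), np.float64(80.6)]
top (0, 125, 60, 88) [array([700.7, 831.7]), array([210.8, 136.8]), np.float64(3.4)]
top (337, 70, 72, 66) [array([886.5,  34. ]), array([133.6, 134.4]), np.float64(22.9)]
top (172, 182, 57, 49) [array([618.7, 424.6]), array([ 73.2, 115.4]), np.float64(30.3)]
top (248, 152, 49, 42) [array([709.5, 273.4]), array([97.8, 92.7]), np.float64(48.1)]
top (195, 178, 72, 113) [array([548.5, 388.6]), array([245.2, 146.1]), np.float64(28.6)]
top (372, 441, 53, 33) [array([104., -20.]), array([106.8,  59.7]), np.float64(88.9)]
top (299, 316, 25, 39) [array([342.1, 164.6]), array([79.7, 51.8]), np.float64(1.4)]
top (0, 327, 29, 36) [array([307.2, 799.2]), array([92.5, 35.3]), np.float64(61.6)]
top (223, 175, 50, 97) [array([585.3, 316. ]), array([248.5,  10. ]), np.float64(28.8)]
top (161, 208, 38, 104) [array([498.8, 465.4]), array([247.6,  13.7]), np.float64(23.4)]
top (179, 460, 32, 20) [array([ 69.9, 391.9]), array([35.7, 62.3]), np.float64(1.3)]
```

View pics/m4.png

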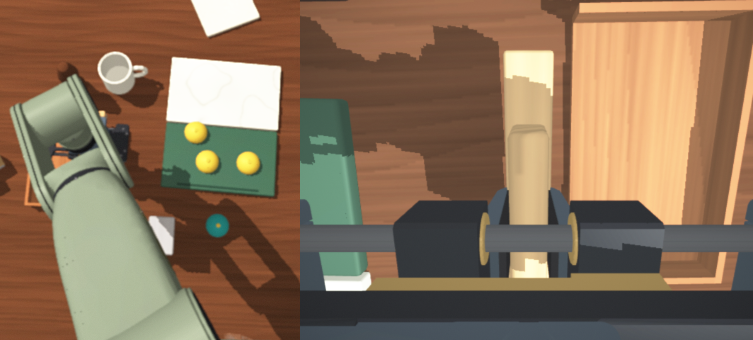

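Emit:
step_arm:
  plan:
    - [[-0.8,-1,-0.8,0.1,0],[-1.6,-1.8,-1.5,0.27,0],[-1.6,-1.8,-1.5,0.44,0],[-1.6,-1.8,-1.5,0.61,0],[-1.6,-1.8,-1.5,0.78,0],[-1.6,-1.8,-1.5,0.95,0],[-1.6,-1.8,-1.5,1.12,0],[-1.6,-1.8,-1.5,1.29,0],[-1.6,-1.8,-1.5,1.45,0],[-0.5,-3.5,-1.5,1.597,0],[1.5,-7,-1.5,1.597,0],[3.5,-11,-1.5,1.597,0],[4.7,-15,-1.5,1.597,0],[5,-19,-1.5,1.597,0],[5.2,-23,-1.5,1.597,0],[5.3,-27,-1.5,1.597,0],[5.4,-29.4,-1.5,1.597,0],[5.4,-29.4,-1.5,1.597,0]]

```text
time_s: 18.08
ee_pos: [465.3, 32.0, 124.0]
ee_rot: [180.0, -0.0, 86.3]
force: [0.5, 0.9, -2.5]
gripper_width: 19.7
gripper_force: 45.0
```

```bash
python3 - <<'E'
from h import *
s=state();print(s['time_s'],s['ee_pos'],s['ee_rot'],s['gripper_width'],s['gripper_force'])
im,c=look('wrist');cv2.imwrite('pics/w5.png',im)
im,c=look('top');h=hsv(im);H,S,V=[h[...,i].astype(int) for i in range(3)]
for b in blobs((H>22)&(H<32)&(S>150)&(V>150),30): print('yel',cv2.boundingRect(b),[np.round(v,1) for v in rect(c,b,28)])
for b in blobs((S<45)&(V>140),500): print('top',cv2.boundingRect(b),[np.round(v,1) for v in rect(c,b,130)])
a=np.hstack([im[100:440,150:450],cv2.resize(cv2.imread('pics/w5.png'),(453,340))]);cv2.imwrite('pics/m5.png',a)
go(465,32,80,86.3)
E
```

```text
18.075 [465.29742976  32.02656701 124.009706  ] [ 1.79974107e+02 -6.76244135e-03  8.62804932e+01] 19.748989790033626 44.96290683746338
yel (335, 222, 20, 20) [array([592.3,  91.9]), array([44.1, 49.3]), np.float64(12.9)]
yel (346, 251, 9, 20) [array([519.5,  77. ]), array([47. , 19.6]), np.float64(0.6)]
top (365, 233, 125, 247) [array([321.8, -78. ]), array([520.3, 214.6]), np.float64(7.5)]
top (317, 158, 141, 195) [array([526.8,  12.1]), array([464.4, 272. ]), np.float64(7.5)]
top (467, 241, 117, 73) [array([ 478., -304.]), array([246.1, 123.5]), np.float64(80.6)]
top (0, 125, 60, 88) [array([700.7, 831.7]), array([210.8, 136.8]), np.float64(3.4)]
top (337, 70, 72, 66) [array([886.6,  34.1]), array([133.4, 134.3]), np.float64(22.8)]
top (370, 233, 56, 40) [array([525.7, -22.8]), array([ 87.7, 121.4]), np.float64(1.4)]
top (248, 152, 49, 42) [array([709.5, 273.4]), array([97.8, 92.7]), np.float64(48.1)]
top (335, 440, 45, 38) [array([98.2, 63.3]), array([70.1, 90. ]), np.float64(1.3)]
top (243, 323, 43, 43) [array([321.6, 264.2]), array([55.7, 79.2]), np.float64(42.6)]
top (297, 316, 28, 39) [array([341.7, 166. ]), array([56. , 79.1]), np.float64(87.9)]
top (357, 232, 19, 136) [array([424.5,  46.5]), array([292.1,  18.7]), np.float64(6.4)]
top (0, 327, 29, 36) [array([307.2, 799.2]), array([92.5, 35.3]), np.float64(61.6)]
to (465, 32, 80, 86.3) row [-0.13 -0.04  4.4 ] turn 0.002 or 0.002
```

View pics/m5.png

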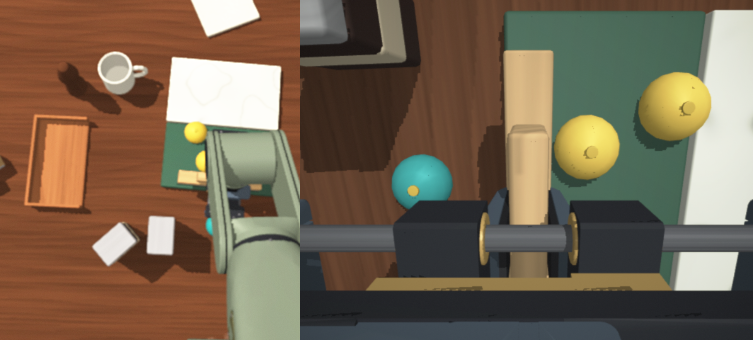

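Emit:
step_arm:
  plan:
    - [[0,0,1.5,0,0],[0,0,3,0,0],[0,0,4,0,0],[0,0,4.4,0,0],[0,0,4.4,0,0],[0,0.8,4.4,0,0],[0,1.6,4.4,0,0],[0,2.4,4.4,0,0],[0,3.2,4.4,0,0],[0,4,4.4,0,0],[0,4.8,4.4,0,0],[0,5.6,4.4,0,0],[0,6.4,4.4,0,0]]

```text
time_s: 19.8
ee_pos: [525.9, 28.3, 79.9]
ee_rot: [-179.5, 0.1, 86.3]
force: [-7.3, 0.8, 7.7]
gripper_width: 19.6
gripper_force: 45.0
```

```bash
python3 - <<'E'
from h import *
s=state();print(s['time_s'],s['ee_pos'],s['ee_rot'],s['gripper_width'],s['gripper_force'])
im,c=look('wrist');cv2.imwrite('pics/w6.png',im)
im,c=look('scene');a=np.hstack([im[200:370,200:400].repeat(2,0).repeat(2,1),cv2.resize(cv2.imread('pics/w6.png'),(400,340))]);cv2.imwrite('pics/m6.png',a)
E
```

```text
19.8 [525.90562695  28.33969481  79.93372997] [-1.79548582e+02  7.75147602e-02  8.63448590e+01] 19.58133536557802 45.00920355319977
```

View pics/m6.png

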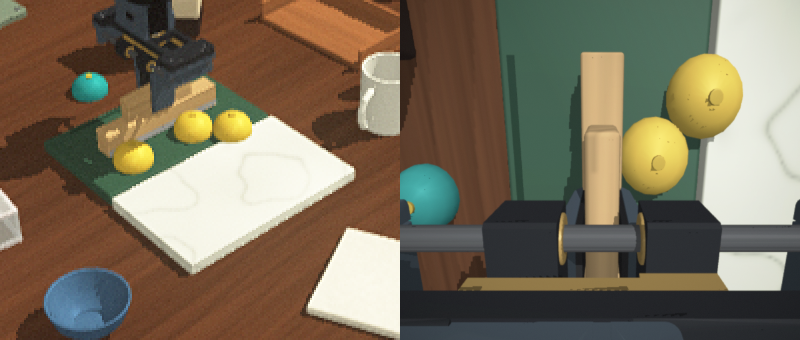

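Lemon halves 1 and 2 now touch at wrist px (655,155) and (705,95); half 0 is further along the bar. I'll keep pushing, then check the spread.

Emit:
step_arm:
  plan:
    - [[0,0.8,-0.05,0,0],[0,1.6,-0.05,0,0],[0,2.4,-0.05,0,0],[0,3.2,-0.05,0,0],[0,4,-0.05,0,0],[0,4.8,-0.05,0,0],[0,5.6,-0.05,0,0],[0,6.4,-0.05,0,0],[0,7.2,-0.05,0,0],[0,8,-0.05,0,0],[0,8.8,-0.05,0,0],[0,9.2,-0.05,0,0],[0,9.2,-0.05,0,0]]

```text
time_s: 21.52
ee_pos: [621.6, 22.6, 80.4]
ee_rot: [179.9, -0.0, 86.4]
force: [0.4, -0.9, -2.4]
gripper_width: 19.7
gripper_force: 45.0
```

```bash
cat > lem.py <<'E'
from h import *
s=state();print(s['time_s'],s['ee_pos'],s['ee_rot'][2])
O=np.array([610.9,23.5]);a=np.radians(-3.7);Rm=np.array([[np.cos(a),np.sin(a)],[-np.sin(a),np.cos(a)]])
st=lambda p:(Rm@(np.array(p)-O)).round(1)
print('tcp st',st(s['ee_pos'][:2]))
for n in ['wrist','scene','top']:
    im,c=look(n);h=hsv(im);H,S,V=[h[...,i].astype(int) for i in range(3)]
    for b in blobs((H>22)&(H<32)&(S>150)&(V>120),30):
        r=rect(c,b,28);print(n,cv2.boundingRect(b),np.round(r[1],0),'st',st(r[0]))
E
python3 lem.py
```

```text
21.525 [621.59301118  22.62291959  80.44884787] 86.39746456180298
tcp st [10.7 -0.2]
wrist (358, 38, 112, 121) [53. 51.] st [53.6 87.5]
wrist (356, 166, 103, 107) [54. 51.] st [53.6 30.6]
scene (309, 262, 35, 25) [118.  65.] st [54.6 57.9]
scene (278, 287, 21, 17) [52. 66.] st [ 56.4 -74.4]
top (329, 192, 17, 18) [44. 40.] st [54.  91.7]
top (350, 194, 13, 15) [37. 30.] st [56.  44.6]
```

Emit:
step_arm:
  plan:
    - [[0,0.7,0,0,0],[0,1.4,0,0,0],[0,2.1,0,0,0],[0,2.8,0,0,0],[0,3.1,0,0,0],[0,3.1,0,0,0],[0,2,0,0,0],[0,0,0,0,0],[0,-3,0,0,0],[0,-6,0,0,0],[0,-6,-4,0,0],[0,-6,-6,0,0],[0,-6,-6,0,0]]

```text
time_s: 23.3
ee_pos: [561.5, 26.5, 142.2]
ee_rot: [179.7, -0.0, 86.4]
force: [-1.1, 0.1, -2.8]
gripper_width: 19.8
gripper_force: 45.0
```

```bash
python3 lem.py
```

```text
23.3 [561.47860129  26.54877136 142.19643092] 86.39874524101116
tcp st [-49.5  -0.1]
wrist (493, 64, 92, 90) [51. 55.] st [83.2 89. ]
wrist (483, 162, 87, 83) [51. 57.] st [82.2 30.2]
wrist (509, 356, 38, 29) [22. 25.] st [ 98.7 -89.8]
wrist (17, 256, 14, 12) [8. 8.] st [-247.1   -9.1]
wrist (510, 310, 18, 7) [ 4. 13.] st [ 87.1 -46.6]
scene (285, 292, 21, 17) [51. 64.] st [ 85.1 -73.1]
scene (316, 273, 20, 19) [50. 78.] st [80.  33.9]
scene (333, 267, 19, 16) [45. 69.] st [86.4 90.9]
top (330, 181, 18, 17) [42. 43.] st [84.3 90.4]
top (352, 183, 8, 18) [45. 18.] st [81.7 47.2]
```

Emit:
step_arm:
  plan:
    - [[0,1.5,0,-0.18,0],[0,3,0,-0.36,0],[0,5,0,-0.54,0],[0,7,0,-0.72,0],[0,9,0,-0.9,0],[1,11,0,-1.08,0],[2,12,0,-1.26,0],[4,12,0,-1.44,0],[7,12,0,-1.57,0],[10,12,0,-1.57,0],[13,12,0,-1.57,0],[14.2,12,0,-1.57,0],[14.2,12,0,-1.57,0]]

```text
time_s: 25.08
ee_pos: [689.1, 160.8, 139.2]
ee_rot: [-179.9, -0.1, 176.4]
force: [0.0, -0.0, -2.4]
gripper_width: 19.6
gripper_force: 45.0
```

```bash
python3 lem.py; python3 - <<'E'
from h import *
im,c=look('scene');cv2.imwrite('pics/w7.png',im[180:360,200:440].repeat(3,0).repeat(3,1))
E
```

```text
25.075 [689.06400864 160.77807889 139.1699491 ] 176.4142209492293
tcp st [ 69.1 142. ]
wrist (114, 229, 169, 77) [ 50. 112.] st [76.5 57.7]
wrist (0, 229, 49, 77) [53. 29.] st [ 80.4 -55.2]
scene (316, 267, 36, 25) [119.  64.] st [84.8 57.9]
scene (285, 292, 21, 17) [51. 64.] st [ 84.9 -73.4]
top (393, 186, 19, 18) [41. 49.] st [ 84.9 -69.2]
```

View pics/w7.png

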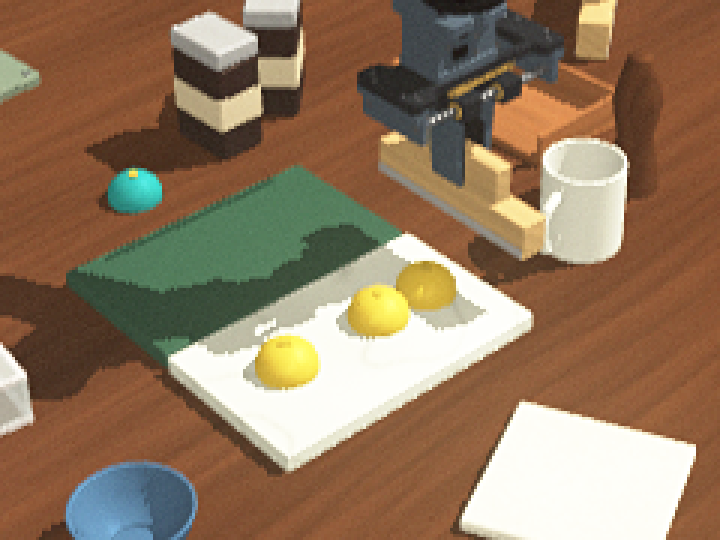

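```bash
python3 - <<'E'
from h import *
O=np.array([610.9,23.5]);a=np.radians(-3.7);Rm=np.array([[np.cos(a),np.sin(a)],[-np.sin(a),np.cos(a)]])
c=cam('top')
for z in (30,60): print(z,[(Rm@(p-O)).round(0) for p in ray(c,[(298,172),(283,178),(296,180)],z)])
E
```

```text
30 [array([119., 197.]), array([100., 233.]), array([ 98., 200.])]
60 [array([109., 194.]), array([ 90., 229.]), array([ 88., 197.])]
```

Emit:
step_arm:
  plan:
    - [[0,0,2,0,0],[0,0,4,0,0],[0,0,5.5,0,0],[0,0,5.8,0,0],[0,0,5.8,0,0],[0,-0.6,5.8,0,0],[0,-1.2,5.8,0,0],[0,-1.8,5.8,0,0],[0,-2.2,5.8,0,0],[0,-2.2,5.8,0,0],[0,-1,5.8,0,0],[0,0.2,5.8,0,0],[0,0.2,3,0,0],[0,0.2,0,0,0]]

```text
time_s: 27.02
ee_pos: [689.2, 164.0, 140.3]
ee_rot: [-180.0, -0.1, 176.4]
force: [-0.6, 0.5, -2.5]
gripper_width: 19.7
gripper_force: 45.0
```

```bash
python3 lem.py
```

```text
27.025 [689.23172946 163.99328611 140.26716754] 176.42342595342475
tcp st [ 69.1 145.3]
wrist (99, 229, 165, 79) [ 52. 109.] st [76.4 49. ]
wrist (0, 229, 46, 75) [51. 27.] st [ 80. -54.]
scene (314, 269, 35, 24) [114.  65.] st [85.5 48.9]
scene (285, 292, 21, 17) [51. 64.] st [ 84.6 -73.7]
top (393, 186, 19, 17) [42. 46.] st [ 85.5 -70.2]
```

Emit:
step_arm:
  plan:
    - [[4,0.2,0,0,0],[8,0.4,0,0,0],[12,0.5,0,-0.026,0],[16,0.6,0,-0.026,0],[16.5,4,0,-0.026,0],[17,8,0,-0.026,0],[17.5,11,1.5,-0.026,0],[17.8,14.5,3,-0.026,0],[17.8,14.5,4,-0.026,0],[17.8,14.5,4,-0.026,0]]

```text
time_s: 28.42
ee_pos: [519.8, 317.8, 98.2]
ee_rot: [-179.8, -0.2, 177.9]
force: [-0.3, 0.1, -2.4]
gripper_width: 20.0
gripper_force: 45.0
```

```bash
python3 - <<'E'
from h import *
s=state();print(s['time_s'],s['ee_pos'],s['ee_rot'],s['gripper_width'],s['gripper_force'])
go(514.8,455.5,85,177.9);go(514.8,455.5,69.5,177.9)
im,c=look('wrist');cv2.imwrite('pics/w8.png',im)
z=s['ee_pos'][2]-61+36
print('bar end corners', [ray(c,[p],z) for p in []])
E
```

```text
28.425 [519.80118422 317.84613377  98.23272959] [-179.82541819   -0.22128867  177.87395857] 19.981631216744717 44.99770939350128
to (514.8, 455.5, 85, 177.9) row [ 1.01 13.74  1.29] turn -0.0 or -0.0
to (514.8, 455.5, 69.5, 177.9) row [ 1.   13.75  2.84] turn -0.0 or -0.0
bar end corners []
```

View pics/w8.png

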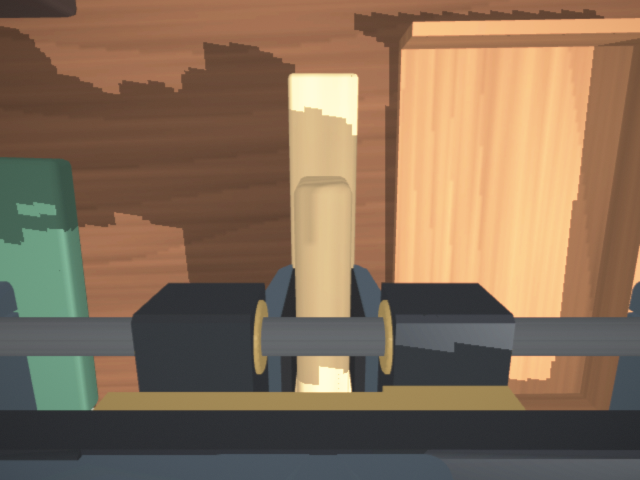

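The scraper sits straight in the grip (end at px (323,74), same as at pick-up). Next I'll put it back.

Emit:
step_arm:
  plan:
    - [[0.2,3,1,0,0],[0.5,6,1.3,0,0],[0.8,9,1.3,0,0],[1,12,1.3,0,0],[1,13.7,1.3,0,0],[1,13.7,2,0,0],[1,13.7,2.5,0,0],[1,13.7,2.8,0,0],[1,13.7,2.9,0,0],[1,13.7,2.9,0,0]]

```text
time_s: 29.72
ee_pos: [517.4, 456.3, 85.6]
ee_rot: [179.6, 0.4, 177.8]
force: [-14.0, -10.6, 54.8]
gripper_width: 19.6
gripper_force: 45.1
```

Emit:
step_arm:
  plan:
    - [[0,0,-1.5,0,0],[0,0,-3,0,0],[0,0,-3,0,0]]

```text
time_s: 30.1
ee_pos: [517.1, 455.9, 101.9]
ee_rot: [180.0, 0.1, 177.8]
force: [0.7, 0.6, -2.6]
gripper_width: 19.4
gripper_force: 45.0
```

```bash
python3 - <<'E'
from h import *
s=state();print(s['time_s'],s['ee_pos'],s['ee_rot'],s['gripper_width'],s['gripper_force'],s['force'])
im,c=look('wrist');cv2.imwrite('pics/w9.png',im)
im2,c=look('scene');a=np.hstack([cv2.resize(im2[130:260,320:450],(400,400),interpolation=cv2.INTER_CUBIC),cv2.resize(im,(400,400))]);cv2.imwrite('pics/m9.png',a)
E
```

```text
30.1 [517.14196249 455.86545819 101.89476763] [1.79957169e+02 6.74493704e-02 1.77806015e+02] 19.401810243505714 44.97787356376648 [ 0.72093381  0.62946777 -2.63698547]
```

View pics/m9.png

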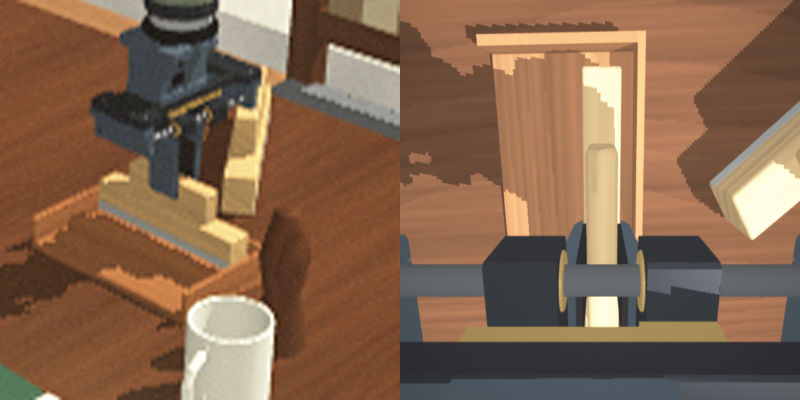

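```bash
python3 - <<'E'
from h import *
c=cam('wrist');s=state();tz=s['ee_pos'][2]
im=cv2.imread('pics/w9.png')
def edge(im,u,v0,v1): # strong vertical gradient rows along column
    g=cv2.GaussianBlur(im,(3,3),0)[v0:v1,u-8:u+8].astype(float).mean((1,2));d=np.diff(g);i=np.argsort(-abs(d))[:6];return sorted((int(v0+k),round(d[k])) for k in i)
print('w9',edge(im,323,20,130),edge(im,323,150,230)); print('w8',edge(cv2.imread('pics/w8.png'),323,20,130),edge(cv2.imread('pics/w8.png'),323,150,230)); print('w4',edge(cv2.imread('pics/w4.png'),323,20,130),edge(cv2.imread('pics/w4.png'),323,150,230))
for d in (0,12): print(d,ray(c,[(323,80)],tz-25+d)-s['ee_pos'][:2], ray(c,[(323,174)],tz+11+d)-s['ee_pos'][:2])
c2=cam('wrist',dict(ee_pos=np.array([0,0,100.]),ee_rot=[180,0,180]))
for v,w in ((74,177),(80,174)):
  print(v,ray(c2,[(323,v)],75),ray(c2,[(323,w)],111))
print('near rim',ray(c,[(280*1.0,0)],36))
E
```

```text
w9 [(36, 35), (37, 45), (38, 22), (50, -21), (51, -23), (61, 21)] [(170, -5), (171, -11), (172, -10), (178, 9), (179, 9), (180, 6)]
w8 [(71, 14), (72, 33), (73, 32), (74, 17), (114, -12), (115, -12)] [(174, -7), (175, -13), (176, -8), (185, 9), (186, 8), (187, 6)]
w4 [(69, 17), (70, 33), (71, 29), (72, 15), (108, -13), (114, -10)] [(174, -10), (175, -10), (186, 7), (187, 8), (188, 8), (189, 5)]
0 [[-92.24971094   3.22563145]] [[-57.96078009   2.01974235]]
12 [[-90.55734813   3.18868168]] [[-58.80659251   2.07793903]]
74 [[-94.46942567  -0.25214683]] [[-57.03250284  -0.20666416]]
80 [[-92.24952103  -0.25073916]] [[-58.01803369  -0.2072891 ]]
near rim [[382.91474006 440.02090725]]
```

The geometry fits a slackened grip: the scraper dropped about 16 mm in the fingers and was already standing on the caddy floor when contact came. I'll recentre it and set it down there.

Emit:
step_arm:
  plan:
    - [[0.2,0,0.5,0,0],[0.2,0,1,0,0],[0.2,0,1.4,0,0],[0.2,0,1.55,0,0],[0.2,0,1.55,0,0]]

```text
time_s: 30.82
ee_pos: [514.6, 456.1, 85.9]
ee_rot: [180.0, 0.0, 177.8]
force: [1.0, 0.1, -3.2]
gripper_width: 19.8
gripper_force: 45.0
```

Emit:
step_arm:
  plan:
    - [[0,0,0.1,0,0],[0,0,0.1,0,0],[0,0,0.1,0,0.4],[0,0,0.1,0,0.8],[0,0,0.1,0,0.8],[0,0,-3,0,1],[0,0,-8,0,1],[1,0,-13,0,1],[3,-1,-16,0,1],[3,-1,-16,0,1]]

```text
time_s: 32.08
ee_pos: [484.2, 447.7, 249.4]
ee_rot: [179.8, 0.3, 177.9]
force: [-0.1, -0.2, -0.1]
gripper_width: 91.1
gripper_force: 0.0
```

```bash
python3 - <<'E'
from h import *
s=state();print(s['time_s'],s['ee_pos'],s['ee_rot'],s['gripper_width'])
im,c=look('wrist');cv2.imwrite('pics/w10.png',im)
im2,c2=look('scene');a=np.hstack([cv2.resize(im2[130:260,320:450],(300,300)),cv2.resize(im,(400,300))]);cv2.imwrite('pics/m10.png',a)
im,c=look('top');h=hsv(im);H,S,V=[h[...,i].astype(int) for i in range(3)]
for b in blobs((S<45)&(V>140)&(V<235),500)+blobs((S<45)&(V>175),500): 
  r=rect(c,b,130)
  if r[0][0]<450: print('top',cv2.boundingRect(b),[np.round(v,1) for v in r])
E
```

```text
32.075 [484.18053115 447.74905223 249.37534212] [179.75483273   0.25589311 177.8642467 ] 91.13756455823426
top (105, 304, 193, 176) [array([162.3, 420.4]), array([475.8, 236.4]), np.float64(42.8)]
top (335, 440, 81, 40) [array([97.2, 26.9]), array([ 73.8, 162.7]), np.float64(1.3)]
top (84, 277, 68, 63) [array([387.9, 579.9]), array([ 58. , 157.4]), np.float64(42.0)]
top (243, 324, 42, 42) [array([321. , 265.1]), array([56.1, 77. ]), np.float64(42.7)]
top (298, 316, 26, 38) [array([342.8, 165.5]), array([51.3, 78.3]), np.float64(88.5)]
top (16, 218, 80, 133) [array([438.7, 732.1]), array([348.1,  18.9]), np.float64(36.2)]
top (10, 224, 82, 134) [array([424.5, 741.9]), array([354.9,  16.8]), np.float64(36.8)]
top (0, 327, 29, 36) [array([307.2, 799.2]), array([92. , 36.2]), np.float64(62.4)]
top (106, 310, 191, 170) [array([157.4, 424.3]), array([474. , 223.5]), np.float64(43.5)]
top (336, 441, 78, 39) [array([96.2, 28. ]), array([ 71.9, 156.7]), np.float64(1.3)]
top (86, 280, 54, 56) [array([390.5, 584.2]), array([ 50.4, 141. ]), np.float64(45.1)]
top (243, 332, 40, 34) [array([318.7, 268.4]), array([54.5, 69.1]), np.float64(42.9)]
top (16, 220, 73, 124) [array([444.5, 738.7]), array([325.2,  13.5]), np.float64(36.0)]
```

View pics/m10.png

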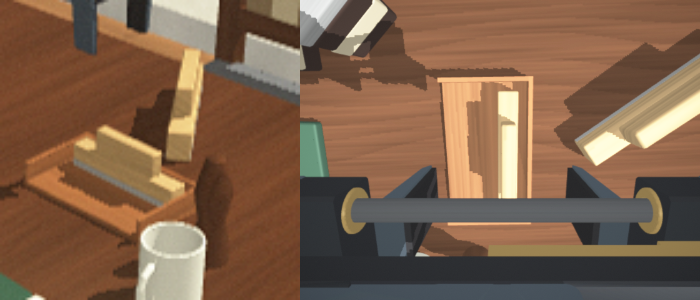

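The scraper stands in its place as before. Next I'll fetch the turned tin, which is at (321,264) with its long axis at 132.7°.

```bash
python3 - <<'E'
from h import *
go(321.3,264.6,190,132.7);go(321.3,264.6,111,132.7)
E
```

```text
to (321.3, 264.6, 190, 132.7) row [ 15.57 -18.82   5.48] turn 0.788 or 0.788
to (321.3, 264.6, 111, 132.7) row [ 15.55 -18.81  13.38] turn 0.788 or 0.788
```

Emit:
step_arm:
  plan:
    - [[4,-4.8,1,0.18,1],[8,-9.6,2,0.36,1],[12,-14.4,3,0.54,1],[15.6,-18.8,5,0.72,1],[15.6,-18.8,5.5,0.788,1],[15.6,-18.8,7,0.788,1],[15.6,-18.8,9,0.788,1],[15.6,-18.8,11,0.788,1],[15.6,-18.8,13.3,0.788,1],[15.6,-18.8,13.3,0.788,1],[15.6,-18.8,13.3,0.788,0.3],[15.6,-18.8,13.3,0.788,0.3],[15.6,-18.8,13.3,0.788,0.3],[15.6,-18.8,13.3,0.788,0.3],[15.6,-18.8,13.3,0.788,0.3],[15.6,-18.8,13.3,0.788,0.3]]
  newtons: 40

```text
time_s: 34.22
ee_pos: [320.7, 264.8, 113.2]
ee_rot: [-179.9, 0.0, 132.7]
force: [-1.6, -2.5, 6.2]
gripper_width: 55.8
gripper_force: 39.9
```

Emit:
step_arm:
  plan:
    - [[0,0,-1,0,0.3],[0,0,-2.5,0,0.3],[-1.5,3,-2.5,0,0.3],[-3,6,-2.5,0,0.3],[-4.9,9,-2.5,-0.1,0.3],[-7,11.5,-2.5,-0.25,0.3],[-9.3,14,-2.5,-0.4,0.3],[-11.7,16.5,-2.5,-0.55,0.3],[-14.2,19.1,-2.5,-0.7,0.3],[-14.2,19.1,-2.5,-0.795,0.3],[-12,21.1,-2.5,-0.795,0.3],[-10,23,-2.3,-0.795,0.3],[-8,24.9,-2,-0.795,0.3],[-6.5,26.3,-1.8,-0.795,0.3],[-5.7,27,-1.8,-0.795,0.3],[-5.7,27,-1.8,-0.795,0.3]]

```text
time_s: 36.22
ee_pos: [558.0, 406.8, 130.7]
ee_rot: [-180.0, -0.0, 178.3]
force: [-1.4, -0.3, -4.7]
gripper_width: 55.9
gripper_force: 39.9
```

```bash
python3 - <<'E'
from h import *
s=state();print(s['time_s'],s['ee_pos'],s['ee_rot'],s['gripper_width'],s['gripper_force'],s['force'])
go(558,405.5,121.3,178.25)
E
```

```text
36.225 [558.00028468 406.82901295 130.6846389 ] [-1.79962447e+02 -6.82033172e-03  1.78299522e+02] 55.9092212249696 39.944175481796265 [-1.40665887 -0.28405009 -4.71752247]
to (558, 405.5, 121.3, 178.25) row [-0.   -0.13  0.94] turn 0.001 or 0.001
```

Lower, release, rise and go above the second tin at (342.5,165.5).

Emit:
step_arm:
  plan:
    - [[0,-0.1,0.4,0,0.3],[0,-0.1,0.7,0,0.3],[0,-0.1,0.9,0,0.3],[0,-0.1,1,0,0.3],[0,-0.1,1,0,0.3],[0,-0.1,1,0,0.7],[0,-0.1,0.9,0,1],[0,-0.1,0.9,0,1],[0,-0.1,0,0,1],[0,-0.1,-4,0,1],[0,-0.1,-8,0,1],[4,-4,-8,0,1],[8,-9,-8,0,1],[12,-14,-8,0,1],[16,-18,-8,0,1],[20,-22,-7,0,1],[20.9,-24.7,-6,0,1],[20.9,-24.7,-6,0,1]]

```text
time_s: 38.48
ee_pos: [340.7, 164.8, 191.3]
ee_rot: [180.0, 0.0, 178.1]
force: [0.8, 0.8, 0.1]
gripper_width: 91.3
gripper_force: 0.0
```

```bash
python3 - <<'E'
from h import *
s=state();print(s['time_s'],s['ee_pos'],s['ee_rot'],s['gripper_width'],s['force'])
im,c=look('wrist');h=hsv(im);H,S,V=[h[...,i].astype(int) for i in range(3)];cv2.imwrite('pics/w11.png',im)
for b in blobs((S<45)&(V>150),900): print(cv2.boundingRect(b),[np.round(v,1) for v in rect(c,b,130)],[np.round(v,1) for v in rect(c,b,138)])
im,c=look('top');h=hsv(im);H,S,V=[h[...,i].astype(int) for i in range(3)]
for b in blobs((S<45)&(V>175),500): 
  r=rect(c,b,138);
  if r[0][1]>300: print('top',cv2.boundingRect(b),[np.round(v,1) for v in r])
go(342.5,165.5,112,178.4)
E
```

```text
38.475 [340.67396053 164.8292564  191.34030466] [1.79990129e+02 2.06611016e-02 1.78126017e+02] 91.29042811632354 [0.83223153 0.81928999 0.08023122]
(269, 196, 107, 122) [array([332.6, 164.4]), array([55.1, 66.9]), np.float64(88.4)] [array([330.3, 164.5]), array([53. , 64.4]), np.float64(88.4)]
top (192, 215, 28, 35) [array([560.8, 404.8]), array([54., 78.]), np.float64(88.1)]
to (342.5, 165.5, 112, 178.4) row [ 0.05 -0.13  7.99] turn -0.004 or -0.004
```

Emit:
step_arm:
  plan:
    - [[-0.1,0,2.5,0,1],[-0.1,0,5,0,1],[-0.1,0,7,0,1],[-0.1,0,7.9,0,1],[-0.1,0,7.9,0,1],[-0.1,0,7.9,0,0.3],[-0.1,0,7.9,0,0.3],[-0.1,0,7.9,0,0.3],[-0.1,0,7.9,0,0.3],[-0.1,0,7.9,0,0.3],[-0.1,0,7.9,0,0.3]]

```text
time_s: 39.95
ee_pos: [342.8, 165.7, 112.1]
ee_rot: [-180.0, 0.0, 178.2]
force: [-0.7, -2.3, 3.1]
gripper_width: 55.8
gripper_force: 39.9
```

Emit:
step_arm:
  plan:
    - [[0,0,-1,0,0.3],[0,0,-2.5,0,0.3],[-2.5,3,-2.5,0,0.3],[-5,6,-2.5,0,0.3],[-8,9,-2.5,0,0.3],[-11,11.5,-2.5,0,0.3],[-11.7,14,-2.5,0,0.3],[-11.6,17,-2.3,0,0.3],[-11.5,20,-2,0,0.3],[-11.4,23,-1.8,0,0.3],[-11.35,24.5,-1.8,0,0.3],[-11.35,24.5,-1.8,0,0.3]]

```text
time_s: 41.45
ee_pos: [463.3, 407.5, 129.4]
ee_rot: [-179.9, -0.0, 178.3]
force: [-0.0, -0.6, -4.7]
gripper_width: 56.0
gripper_force: 39.9
```

```bash
python3 - <<'E'
from h import *
s=state();print(s['time_s'],s['ee_pos'],s['ee_rot'],s['gripper_width'],s['gripper_force'],s['force'])
im,c=look('wrist');h=hsv(im);H,S,V=[h[...,i].astype(int) for i in range(3)]
go(463.5,407.5,120,178.25)
E
```

```text
41.45 [463.3351831  407.54071273 129.39948475] [-1.79937696e+02 -4.45274431e-02  1.78307962e+02] 55.957083991251984 39.90420162677765 [-0.0072307  -0.62569674 -4.6892002 ]
to (463.5, 407.5, 120, 178.25) row [-0.02  0.09  0.95] turn 0.0 or 0.0
```

Emit:
step_arm:
  plan:
    - [[0,0,0.4,0,0.3],[0,0,0.7,0,0.3],[0,0,0.9,0,0.3],[0,0,1,0,0.3],[0,0,1,0,0.3],[0,0,1,0,0.7],[0,0,0.9,0,1],[0,0,0.9,0,1],[0,0,0,0,1],[0,0,-4,0,1],[0,0,-9,0,1],[0,-5,-12,0,1],[0,-11,-12,0.18,1],[0,-17,-12,0.36,1],[0,-23,-12,0.54,1],[0,-29,-12,0.72,1],[0,-35,-12,0.9,1],[0,-40,-12,1.08,1],[0,-40,-12,1.08,1]]

```text
time_s: 43.88
ee_pos: [451.3, 4.8, 250.8]
ee_rot: [179.9, 0.1, 116.1]
force: [1.5, -0.2, 1.0]
gripper_width: 91.0
gripper_force: 0.0
```

```bash
python3 - <<'E'
from h import *
s=state();print(s['time_s'],s['ee_pos'],s['ee_rot'],s['gripper_width'],s['force'])
im,c=look('top');h=hsv(im);H,S,V=[h[...,i].astype(int) for i in range(3)];cv2.imwrite('pics/t12.png',im)
for b in blobs((S<45)&(V>175),500): 
  r=rect(c,b,138);
  if r[0][1]>300: print('top',cv2.boundingRect(b),[np.round(v,1) for v in r])
sub=np.zeros_like(H);sub[241:314,467:584]=1
for b in blobs((sub>0)&(H<16)&(S>120)&(V>100),60): print('handle',cv2.boundingRect(b),[np.round(v,1) for v in rect(c,b,77)],[np.round(v,1) for v in rect(c,b,63)])
E
```

```text
43.875 [451.29318467   4.84123922 250.79987762] [1.79938060e+02 6.93912789e-02 1.16056047e+02] 91.01914712574307 [ 1.47759198 -0.17951789  1.00936996]
top (188, 258, 28, 37) [array([462.9, 406.8]), array([53.9, 78. ]), np.float64(88.2)]
top (192, 215, 28, 35) [array([560.8, 404.8]), array([53.9, 78.1]), np.float64(88.0)]
handle (492, 241, 92, 18) [array([ 549.1, -362.4]), array([ 40.5, 214.9]), np.float64(1.4)] [array([ 551.5, -369.3]), array([ 41.1, 217.9]), np.float64(1.4)]
handle (516, 270, 32, 12) [array([ 487.3, -342.4]), array([73.2, 19.6]), np.float64(80.6)] [array([ 488.9, -349. ]), array([74.2, 19.9]), np.float64(80.6)]
handle (504, 307, 34, 7) [array([ 407.4, -311.6]), array([13.6, 75.2]), np.float64(1.3)] [array([ 407.9, -317.8]), array([13.7, 76.2]), np.float64(1.3)]
```

```bash
python3 - <<'E'
from h import *
go(480,-335,200,80.6)
E
```

```text
to (480, -335, 200, 80.6) row [-31.89 -12.53   5.06] turn 0.622 or 0.622
```

Emit:
step_arm:
  plan:
    - [[-6,-2.4,1,0.18,1],[-12,-4.8,2,0.36,1],[-18,-7.2,3,0.54,1],[-24,-9.6,4,0.622,1],[-29,-11.5,5,0.622,1],[-32,-12.5,5,0.622,1],[-32,-12.5,5,0.622,1]]

```text
time_s: 44.8
ee_pos: [482.7, -335.8, 199.5]
ee_rot: [180.0, -0.0, 80.7]
force: [0.1, 0.2, 0.6]
gripper_width: 91.0
gripper_force: 0.0
```

```bash
python3 - <<'E'
from h import *
s=state();print(s['time_s'],s['ee_pos'],s['ee_rot'],s['force'])
im,c=look('wrist');h=hsv(im);H,S,V=[h[...,i].astype(int) for i in range(3)];cv2.imwrite('pics/w12.png',im)
for b in blobs((H<16)&(S>150)&(V>120),400)[:6]: print(cv2.boundingRect(b),cv2.contourArea(b),[np.round(v,1) for v in rect(c,b,77)])
print(h[200:330:10,323].tolist())
E
```

```text
44.8 [ 482.66261437 -335.75025156  199.47284909] [ 1.79981033e+02 -8.21219302e-03  8.07129310e+01] [0.06953372 0.17561447 0.60846161]
[[21, 12, 211], [12, 89, 161], [12, 132, 206], [12, 134, 207], [12, 134, 208], [12, 134, 209], [12, 134, 210], [12, 134, 210], [12, 133, 211], [12, 132, 210], [12, 133, 211], [12, 107, 165], [108, 13, 99]]
```

```bash
python3 lem.py
```

```text
44.85 [ 482.3092724  -334.25241863  199.65321539] 80.76867426653978
tcp st [-105.2 -365.3]
scene (314, 269, 35, 24) [114.  63.] st [85.5 50.4]
scene (286, 292, 20, 17) [49. 64.] st [ 85.3 -72.8]
top (393, 186, 19, 19) [43. 48.] st [ 83.  -70.2]
top (354, 183, 20, 18) [43. 50.] st [83.5 25.8]
top (334, 181, 18, 18) [45. 43.] st [83.9 80.2]
```

```bash
python3 - <<'E'
from h import *
s=state()
im,c=look('wrist');h=hsv(im);H,S,V=[h[...,i].astype(int) for i in range(3)]
m=(H>8)&(H<16)&(S>115)&(S<150)&(V>195)
for b in blobs(m,200)[:5]: print(cv2.boundingRect(b),cv2.contourArea(b),[np.round(v,1) for v in rect(c,b,77)])
for p in ((487.5,-343.5),): go(*p,130,80.7);go(*p,73,80.7)
E
```

```text
(323, 219, 23, 93) 1556.0 [array([ 487.9, -348.7]), array([66.5, 14.8]), np.float64(80.9)]
to (487.5, -343.5, 130, 80.7) row [-0.94  0.72  7.03] turn 0.003 or 0.003
to (487.5, -343.5, 73, 80.7) row [-0.94  0.72 12.73] turn 0.003 or 0.003
```

Emit:
step_arm:
  plan:
    - [[-0.7,0.4,3,0,1],[-1.3,0.7,6,0,1],[-1.3,0.7,8.5,0,1],[-1.3,0.7,10.5,0,1],[-1.3,0.7,12,0,1],[-1.3,0.7,12.5,0,1],[-1.3,0.7,12.5,0,0],[-1.3,0.7,12.5,0,0],[-1.3,0.7,12.5,0,0],[-1.3,0.7,12.5,0,0],[-1.3,0.7,12.5,0,0],[-1.3,0.7,12.5,0,0],[-1.3,0.7,12.5,0,0]]
  newtons: 50

```text
time_s: 46.68
ee_pos: [486.3, -348.8, 75.0]
ee_rot: [180.0, 0.0, 80.7]
force: [0.5, -0.5, -1.0]
gripper_width: 23.9
gripper_force: 0.0
```

Emit:
step_arm:
  plan:
    - [[0,0,0,0,0],[0,0,0,0,0],[0,0,0,0,0],[0,0,-2,0,0],[0,0,-4,0,0],[0,0,-7,0,0],[0,0,-8,0,0],[0,0,-8,0,0]]

```text
time_s: 47.68
ee_pos: [486.0, -348.6, 154.8]
ee_rot: [-180.0, 0.0, 80.7]
force: [-0.6, -0.2, -4.4]
gripper_width: 19.5
gripper_force: 50.0
```

```bash
python3 - <<'E'
from h import *
s=state();print(s['time_s'],s['ee_pos'],s['ee_rot'],s['force'],s['torque'],s['gripper_width'],s['gripper_force'])
im,c=look('top');cv2.imwrite('pics/t13.png',im);h=hsv(im);H,S,V=[h[...,i].astype(int) for i in range(3)]
for b in blobs((S<45)&(V>150),500): print(cv2.boundingRect(b),[np.round(v,1) for v in rect(c,b,120)])
im,c=look('wrist');cv2.imwrite('pics/w13.png',im);h=hsv(im);H,S,V=[h[...,i].astype(int) for i in range(3)]
for b in blobs((S<45)&(V>170),500): print('w',cv2.boundingRect(b),[np.round(v,1) for v in rect(c,b,130)])
E
```

```text
47.675 [ 486.02489718 -348.6068613   154.76561988] [-1.79988070e+02  1.78866326e-03  8.07201474e+01] [-0.63246939 -0.21248304 -4.41572312] [ 0.03917293 -0.09291917 -0.06316917] 19.54202059890663 49.998518228530884
(317, 157, 114, 74) [array([664.2,  29.4]), array([253.8, 154.4]), np.float64(86.2)]
(478, 235, 82, 70) [array([ 494.6, -298.3]), array([176.3, 135.5]), np.float64(80.5)]
(0, 125, 59, 88) [array([702.4, 836. ]), array([213.2, 136. ]), np.float64(5.5)]
(502, 395, 84, 85) [array([ 114.7, -338. ]), array([115.3, 200.8]), np.float64(56.5)]
(337, 70, 72, 66) [array([891.8,  33. ]), array([135.4, 135.9]), np.float64(22.8)]
(615, 310, 25, 148) [array([ 264.1, -511.6]), array([ 50.1, 302.8]), np.float64(83.7)]
(248, 152, 49, 42) [array([713. , 274.8]), array([98.9, 93.7]), np.float64(48.1)]
(575, 439, 48, 41) [array([  87.3, -442. ]), array([84.1, 90.5]), np.float64(62.9)]
(188, 258, 28, 37) [array([463.9, 411.3]), array([56.1, 80.9]), np.float64(88.3)]
(192, 215, 28, 36) [array([563.7, 409.3]), array([56.4, 80.9]), np.float64(88.1)]
(0, 327, 29, 36) [array([306.7, 805.9]), array([93.6, 35.5]), np.float64(61.2)]
w (153, 0, 340, 288) [array([ 496.4, -285.8]), array([114.7, 128.3]), np.float64(80.7)]
```

```bash
python3 - <<'E'
from h import *
c=cam('wrist');s=state();im=cv2.imread('pics/w13.png');h=hsv(im)
print([(v,h[v,323].tolist()) for v in range(170,300,6)])
H,S,V=[h[...,i].astype(int) for i in range(3)]
R=Ro.from_euler('xyz',s['ee_rot'],degrees=True).as_matrix()[:2,:2]
def tl(uv,z): return ((ray(c,uv,z)-s['ee_pos'][:2])@R).round(1)
for b in blobs((H>8)&(H<17)&(S>80)&(V>120),200)[:4]: 
  x,y,w,hh=cv2.boundingRect(b);print((x,y,w,hh),tl([(x,y),(x+w,y)],s['ee_pos'][2]+2))
for v in (20,80,150): 
  g=np.abs(np.diff(V[v])) ;r=np.where(g>25)[0];print(v,r.tolist(),[V[v,i+2] for i in r][:12])
  print(tl([(i,v) for i in r],s['ee_pos'][2]-25)[:,1].tolist() if len(r) else '')
E
```

```text
[(170, [34, 9, 197]), (176, [30, 9, 197]), (182, [30, 9, 198]), (188, [27, 12, 198]), (194, [27, 12, 198]), (200, [33, 12, 199]), (206, [27, 12, 198]), (212, [23, 12, 198]), (218, [20, 12, 198]), (224, [21, 13, 199]), (230, [12, 132, 143]), (236, [12, 132, 147]), (242, [12, 133, 200]), (248, [12, 134, 189]), (254, [12, 134, 189]), (260, [12, 135, 189]), (266, [12, 134, 189]), (272, [12, 134, 189]), (278, [12, 133, 190]), (284, [12, 135, 189]), (290, [12, 132, 189]), (296, [12, 134, 190])]
(297, 228, 52, 89) [[38.2 -8.7]
 [38.2 10.3]]
20 [154, 478, 490, 491] [np.int64(227), np.int64(231), np.int64(105), np.int64(100)]
[-64.3, 60.2, 64.8, 65.2]
80 [159, 160, 473, 484, 485] [np.int64(222), np.int64(231), np.int64(234), np.int64(121), np.int64(107)]
[-64.4, -64.0, 60.2, 64.6, 65.0]
150 [166, 478, 479, 591] [np.int64(234), np.int64(118), np.int64(113), np.int64(59)]
[-64.2, 64.7, 65.1, 111.3]
```

```bash
python3 - <<'E'
from h import *
c=cam('wrist');s=state()
R=Ro.from_euler('xyz',s['ee_rot'],degrees=True).as_matrix()[:2,:2]
def tl(uv,z): return ((ray(c,uv,z)-s['ee_pos'][:2])@R).round(1)
z=s['ee_pos'][2];print(tl([(323,228)],z-25),tl([(323,239)],z+2))
V=hsv(cv2.imread('pics/w13.png'))[...,2].astype(int);print(V[226:246,323].tolist(),V[0:14,323].tolist())
O=np.array([610.9,23.5]);a=np.radians(-3.7);X=np.array([np.cos(a),np.sin(a)]);Y=np.array([-np.sin(a),np.cos(a)])
for zz,p in ((155,O+85*X),):
  print(p); go(p[0],p[1],zz,86.3)
E
python3 lem.py
```

```text
[[32.7  0.8]] [[34.1  0.8]]
[194, 156, 144, 144, 143, 143, 144, 145, 145, 147, 147, 158, 167, 177, 189, 199, 200, 198, 194, 192] [235, 235, 233, 214, 213, 216, 215, 208, 193, 187, 187, 187, 187, 187]
[695.72282755  18.0147538 ]
to (np.float64(695.7228275531352), np.float64(18.01475379849857), 155, 86.3) row [39.53 14.84 -0.14] turn -0.097 or -0.097
47.775 [ 485.44498697 -348.19297975  153.52295082] 80.7168644839781
tcp st [-101.2 -379. ]
scene (314, 269, 35, 24) [115.  63.] st [85.5 50.1]
scene (285, 292, 21, 17) [51. 64.] st [ 84.6 -73.7]
top (354, 183, 20, 18) [41. 50.] st [84.1 26.5]
top (393, 186, 19, 18) [41. 48.] st [ 83.5 -69.6]
top (334, 181, 18, 18) [45. 43.] st [83.9 80.2]
```

Emit:
step_arm:
  plan:
    - [[2,1,-0.2,0,0],[6,2.3,-0.2,0,0],[10,3.8,-0.2,0,0],[14,5.3,-0.2,-0.03,0],[18,6.8,-0.2,-0.06,0],[22,8.3,-0.2,-0.097,0],[26,9.8,-0.2,-0.097,0],[30,11.3,-0.2,-0.097,0],[34,12.8,-0.2,-0.097,0],[38,14.2,-0.2,-0.097,0],[39.7,14.8,-0.2,-0.097,0],[39.7,14.8,-0.2,-0.097,0],[39.7,14.8,-0.2,-0.097,0]]

```text
time_s: 49.55
ee_pos: [695.6, 18.3, 156.7]
ee_rot: [-179.9, 0.1, 86.2]
force: [-0.9, 0.0, -3.7]
gripper_width: 19.6
gripper_force: 50.0
```

```bash
python3 - <<'E'
from h import *
s=state();print(s['time_s'],s['ee_pos'],s['ee_rot'],s['gripper_width'],s['gripper_force'])
go(695.5,19.2,120,86.3);go(695.5,19.2,93,86.3)
im,c=look('wrist');h=hsv(im);H,S,V=[h[...,i].astype(int) for i in range(3)];cv2.imwrite('pics/w14.png',im)
print([(v,h[v,323].tolist()) for v in range(222,246,3)])
im,c=look('scene');cv2.imwrite('pics/s14.png',im)
E
python3 lem.py
```

```text
49.55 [695.59355325  18.25991914 156.70230332] [-1.79929100e+02  5.47687662e-02  8.62460982e+01] 19.649161400893853 49.99844312667847
to (695.5, 19.2, 120, 86.3) row [ 0.1  -0.01  3.67] turn -0.001 or -0.001
to (695.5, 19.2, 93, 86.3) row [ 0.1  -0.01  6.37] turn -0.001 or -0.001
[(222, [29, 29, 200]), (225, [28, 35, 206]), (228, [12, 128, 132]), (231, [12, 134, 131]), (234, [13, 134, 131]), (237, [12, 134, 143]), (240, [12, 134, 173]), (243, [12, 135, 182])]
49.65 [695.77133787  17.85721435 157.019134  ] 86.19162921462933
tcp st [85.1 -0.2]
scene (285, 299, 21, 10) [52. 34.] st [ 96.3 -84. ]
scene (335, 276, 14, 9) [47. 18.] st [109.4  72.6]
scene (319, 285, 15, 8) [47. 15.] st [108.1  15.9]
```

Cover is still held squarely and lemons are unmoved beneath it, so I'll lower it.

Emit:
step_arm:
  plan:
    - [[0.1,0,1.5,0,0],[0.1,0,3,0,0],[0.1,0,4.2,0,0],[0.1,0,5.2,0,0],[0.1,0,5.8,0,0],[0.1,0,6.2,0,0],[0.1,0,6.4,0,0],[0.1,0,6.4,0,0],[0.1,0,6.4,0,0]]

```text
time_s: 50.92
ee_pos: [696.6, 20.2, 93.3]
ee_rot: [180.0, 0.0, 86.3]
force: [-0.3, -1.0, -2.8]
gripper_width: 19.6
gripper_force: 50.0
```

```bash
python3 - <<'E'
from h import *
s=state();print(s['time_s'],s['ee_pos'],s['ee_rot'],s['force'],s['gripper_width'],s['gripper_force'])
E
```

```text
50.925 [696.59011045  20.17717419  93.30240658] [1.79958991e+02 8.41781877e-04 8.62750849e+01] [-0.28636662 -1.02615397 -2.82945516] 19.618451681691624 49.99855935573578
```

Emit:
step_arm:
  plan:
    - [[-0.1,-0.1,0.05,0,0],[-0.1,-0.1,0.15,0,0],[-0.1,-0.1,0.15,0,0],[-0.1,-0.1,0.15,0,0.3],[-0.1,-0.1,0.15,0,0.7],[-0.1,-0.1,0.15,0,1],[-0.1,-0.1,0.1,0,1],[-0.1,-0.1,-2,0,1],[-0.1,-0.1,-6,0,1],[-0.1,-0.1,-11,0,1],[-0.1,-6,-13,0,1],[-0.1,-12,-13,0,1],[-0.1,-18,-13,0,1],[-6,-22,-13,0,1],[-12,-24,-13,0,1],[-18,-26,-13,0,1],[-24,-26,-13,0,1],[-30,-26,-13,0,1],[-30,-26,-13,0,1]]

```text
time_s: 53.3
ee_pos: [416.9, -265.9, 223.0]
ee_rot: [180.0, 0.1, 86.0]
force: [0.1, 0.5, -1.1]
gripper_width: 91.4
gripper_force: 0.0
```

```bash
python3 - <<'E'
from h import *
s=state();print(s['time_s'],s['ee_pos'],s['force'])
O=np.array([610.9,23.5]);a=np.radians(-3.7);Rm=np.array([[np.cos(a),np.sin(a)],[-np.sin(a),np.cos(a)]])
im,c=look('top');cv2.imwrite('pics/t15.png',im);h=hsv(im);H,S,V=[h[...,i].astype(int) for i in range(3)]
sub=np.zeros_like(H);sub[150:240,310:440]=1
for b in blobs((sub>0)&(H<17)&(S>100)&(V>100),60): r=rect(c,b,93);print('handle',[np.round(v,1) for v in r],Rm@(np.array(r[0])-O))
for b in blobs((S<45)&(V>175),500):
  r=rect(c,b,138);
  if r[0][1]>300 and r[0][0]>400: print('tin',[np.round(v,1) for v in r])
im2=grab_frame('scene')
A=cv2.resize(im[140:320,160:460],(400,240));cv2.imwrite('pics/m15.png',np.vstack([cv2.resize(im[150:320,165:450],(760,453))[:, :],])[:600]) 
A=cv2.resize(im[145:310,310:440],(390,495),interpolation=cv2.INTER_CUBIC);B=cv2.resize(im2[140:350,210:430],(400,495),interpolation=cv2.INTER_CUBIC);cv2.imwrite('pics/m15.png',np.hstack([A,B]))
E
```

```text
53.3 [ 416.94172202 -265.85833253  222.96265293] [ 0.13992148  0.51777829 -1.09409852]
handle [array([671.3,  22.2]), array([218.7, 311.6]), np.float64(1.4)] [60.38266017  2.55462143]
handle [array([694.3,  21.1]), array([66.9, 22.5]), np.float64(87.1)] [83.36953115  2.98223936]
handle [array([ 601.1, -112.3]), array([27.9, 73.1]), np.float64(88.5)] [  -0.99035124 -136.12396537]
tin [array([462.6, 406.7]), array([54.4, 78.5]), np.float64(88.3)]
tin [array([560.7, 404.9]), array([54.9, 78.2]), np.float64(88.3)]
```

View pics/m15.png

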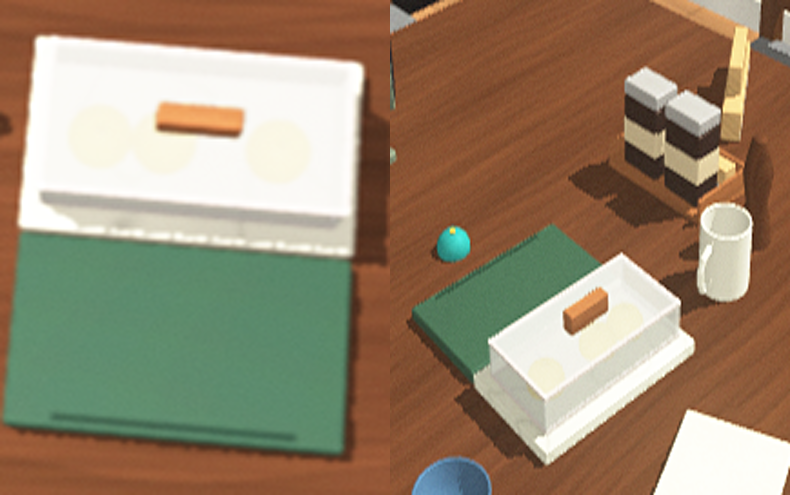

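The cover lies flat and square on the slab: its handle centre is about 2 mm off the middle in x and 3 mm in y. All three halves are under it, both tins stand in front of the scraper, and the bystanders haven't been moved. I'm handing in.

```bash
python3 -c "
from workcell import *
print(job_done())"
```

```text
the job is handed in; nothing more can be done
None
```

I've handed the job in and it all looks done as asked: the three lemon halves are under the cover on the slab, with the scraper and both tins back in the caddy; along the way the scraper slipped in the grip and met the caddy floor at about 55 N wrist force, and a finger brushed and turned one tin, which was put back straight.

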